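# Serve a block of cheese with the tongs

## Robot

A 7-joint arm with a two-finger parallel gripper is mounted at the origin on a cart in front of the work surface, level with it; the furniture and walls round the work are solid. World frame = base frame: x ahead of the robot, y to its left, z up, the work surface at z = 0. Lengths are in m, angles in rad, forces in N, time in s.
With the tool pointing down it reaches from about 0.425 to 0.875 m from the base axis. Payload 4.7 kg.
Tool frame: the origin (TCP) lies midway between the tips of the shut fingers; the grasp point (between the pads) lies 19 mm behind it (bot.tcp_to_grasp is the distance from the TCP to the grasp point, in m); z points along the fingers, y is the line along which they close (so a half turn about z gives the same grasp; the last joint's range is limited). The gripper opens to 87 mm and grips with 3 to 60 N. Pads are 19 mm wide; open, the fingers measure 117 mm over their backs; the gripper's body (75 mm by 190 mm) begins 51 mm behind the grasp point.
Start: joints at [1.269, 0.321, -0.07, 1.45, 0.023, 1.371, -0.057], TCP at [0.202, -0.618, 0.223] pointing down, gripper open.
Joint ranges: [-2.86, 2.86], [-0.3, 2.09], [-1.38, 1.24], [0.06, 2.45], [-1.56, 4.7], [0.09, 2.05], [-2.69, 2.69]. Speed limits (rad/s): [2.57, 2.57, 3.14, 3.14, 3.14, 3.14, 3.14].

## Interface

Orientations are given as a unit quaternion [x, y, z, w].
In Python, from cell import bot gives the robot as it stands. The module is installed in compiled form; this text tells all that it offers.
- The arm moves only by the shell command python3 -m pendant 'ROWS' [OPENING] [FORCE]. ROWS is JSON, a list that holds one entry, the list of rows, each a list of 6 numbers: the shift along the tool's x, y, z as a fraction of full scale, then the turn, a rotation vector about the tool's x, y, z as a fraction of full scale. In form: [[[x, y, z, ax, ay, az], ...]]. A call has 1 to 5 rows; each row is the pose to reach, as a shift and turn from the pose commanded when the call began, along the tool's axes at that moment; what a row does not reach only later rows make up. Full scale, the value 1, is 400 mm for a shift and pi/2 rad for a turn. A row lasts 1/12 s, in which the tool goes at most 41.7 mm and 7.16 degrees, less where a joint would pass 70% of its speed; a pose out of reach is approached as far as the arm can. A call with a number of a shift or a turn outside -1 to 1 is refused whole. A call with a gripper value outside its range is refused whole. OPENING is the closure, from 0 (fully open) to 1 (shut), set as the call begins (- or left out, the last holds). The fingers move at their own pace and stop on an object; FORCE is the grip in N (left out, the last holds). Time passes only in rows, so rows that repeat a pose let the fingers close. It gives the time, the measured TCP pose, the force, the opening and the grip force at its end, in the units of the state.
- bot.sense(): the state, without advancing time (a new reading comes with each control period).
- bot.get_image(name): name is "scene" or "top"; returns a dict with "color" (480x640x3 uint8, blue, green, red), "camera_matrix" (3x3 intrinsics, pixels), "k1" (the pictures are not rectified: a ray, as slopes to the right and down, at radius r is drawn at 1 + k1 r^2 times it, then the intrinsics apply), "rvec" (rotation vector, rad) and "tvec" (3), from world to camera coordinates, as OpenCV has them. Camera axes: x right, y down, z forward; pixel columns grow to the right and rows downward; lengths in m; the calibration is good to about 2 mm. A picture is of the moment at which its call begins. There is no depth.
- bot.finish_job(): hands the job in; it is judged then, once.
Trained networks look in a picture, given as the dict that the camera call returned (one of the last four; its "shot" number tells which), for a name from the list of things; names that differ only in an ending like _2 or _b are one class to them, and where a whole thing is asked for, a point or a joint stands for the part that bears it (a point fixed in the world has none). Each returns a list of dicts, best first, with "p" (0 to 1); they miss things now and then, are a little off and sometimes report something else, mostly with a low value. They report only what shows in the picture. A call takes as long as a camera call. They do not tell look-alikes from the thing itself.
- bot.find_in(picture, query): "pixel" ([row, column] in pixels, amid what is visible of it).
- bot.regions_of(picture, query): "region" (480x640 bool, what is visible of it) and "pixel" ([row, column] in pixels, amid what is visible of it).
The state is a dict: "time_s": time; "joint_pos": joint angles; "qvel": joint speeds; "joint_torque": joint torques, N m; "tcp_pos": TCP position; "tool_rot": TCP orientation; "contact_force": force on the tool from outside, world axes, zero at the start; "moment": the same for the moment, N m; "finger_gap": opening from 0.0 (shut) to 1.0 (fully open); "gripper_force": force on a finger pad.
Only numpy, scipy, OpenCV 4.12 (cv2) and the standard library are available. Lean on these libraries where they do the work, as an engineer would, in place of code of your own. Each camera call takes 0.05 s, during which the arm holds its last target. There are 200 camera calls.

## Task

Take the kitchen tongs out of the black tray, close them on the small oblong block of cheese on the wooden board, and lift it and carry it over the white plate. Finish while still holding: the block gripped in the tongs, in the air over the middle part of the plate and clear of it, about a hand's width above it. Handle the cheese only with the tongs, never with the gripper itself, and leave the cheese wedge where it lies on the board.

Things in the scene. Friction and masses are not known exactly. Their poses are not given: they have to be found in the camera images.
- tongs_grip (a point): Steel spring tongs lying on edge in the black tray, 226 mm long, 24 mm tall, 100 g: two 4 mm strips joined by a bow at the back. Point: the grip place, midway between the strips, 12 mm above the underside, about the centre of mass. x runs to the jaws, z up. Here 57 mm wide outside at rest, 45 mm when closed on the block. Squeezed along y they close evenly; let go they spring open.
- tongs_jaws (a point): Midway between the two jaws of the tongs, 12 mm above the underside, 88 mm ahead of the grip place along x. Jaws: flat plates 34 mm long (along x), 24 mm tall, 5 mm thick. The gap is 58 mm at rest (68 mm outside) and closes 1.85 times as far as the strips do at the grip place: gap 51 mm at a width of 53 mm there, 36 mm at 45 mm.
- tongs_left (a joint): Closing angle of the tongs' left strip in rad (the right one does the same): 0 at rest, about 0.057 when closed on the block, 0.14 at most. The pivots lie 105 mm behind the grip place. The spring pushes out with about 6 N on each strip at the grip place at rest, 7 N when closed on the block: a squeeze to 53 mm carries the open tongs.
- block_centre (a point): Small oblong block of yellow cheese, 36 mm (x) by 55 mm (y) by 30 mm tall (z), 60 g, loose on the wooden board; the point is its centre. The tongs fit over its 36 mm width, with the tongs' length along its y axis (which points roughly straight ahead from the robot or straight back).
- wedge_centre (a point): Pale wedge of rind cheese, 58 by 78 by 32 mm, 110 g, lying loose on the same board beside the block, to its left or right; the point is its centre. A bystander.
- board: Wooden paddle board, 170 mm wide, 300 mm long with its handle, 18 mm thick, fixed on the worktop; origin at the centre of its underside.
- tray: Black tray for the tongs, 150 by 300 mm, fixed on the worktop; floor 3 mm above the worktop, rim 12 mm tall all round. Origin at the centre of its underside; its long side is its y axis.
- plate_centre (a point): White round plate, 240 mm across, rim 23 mm above the worktop, fixed; the point is the centre of its upper face, 9 mm above the worktop.
Things that resemble listed ones, but are neither listed nor needed, are in the scene too. Of the things that look like the part that bears block_centre, the middle-sized one is meant.

How it is judged:
On the way, in this order (a step that is already met when the one before it is completed fails the run):
1. the tongs are held up out of the tray, with nothing in them (height (world z) of tongs_grip above 0.045 m and contact force between the fingers and tongs above 0.5 N and contact force between tongs and tray below 0.05 N and contact force between tongs and cheese_block below 0.05 N), for 0.2 s.
2. the block is gripped in the tongs and lifted off the board (height (world z) of block_centre above 0.06 m and contact force between tongs and cheese_block above 0.5 N and contact force between cheese_block and board below 0.05 N), for 0.2 s.
At the end, for the whole second after the job is handed in: The block is gripped between the jaws of the tongs and the tongs are held by the gripper, at rest: the block's centre within 70 mm of the plate's centre seen from above and 70 to 250 mm above the worktop, neither block nor tongs touching the plate (horizontal distance between block_centre and plate_centre below 0.07 m and height (world z) of block_centre between 0.07 and 0.25 m and contact force between tongs and cheese_block above 0.5 N and contact force between the fingers and tongs above 0.5 N and value of joint tongs_left above 0.03 rad and contact force between each of cheese_block, tongs and plate below 0.05 N and linear speed of cheese_block below 0.03 m/s); the arm keeps its last pose, push and grip.
It fails at once if the gripper touches the cheese block (contact force between any of the fingers, the arm and cheese_block above 0.3 N).
It fails at once if the cheese wedge is shifted more than 30 mm (distance of wedge_centre from where it was at the start of the episode above 0.03 m).
It also fails if it takes over 45 s, if anything falls off the work surface, if the arm or the gripper's body presses on something with over 40 N, if the wrist force passes 120 N, or if a joint passes its speed limit or range.

## Working session

There is one attempt and no reset: what is moved stays moved. The work goes in short steps, Python scripts to look and compute and a shell command to move; the robot and the scene stay as the last step left them, time stands still between calls to the robot, and variables do not carry over. Pictures are saved under pics/ and viewed, at most 10 in all, crops included, and the job is handed in when it is done.

```bash
mkdir -p pics; cat > h.py <<'E'
import numpy as np, cv2
from cell import bot
from scipy.spatial.transform import Rotation as R
def ray(p,uv):
    K=p["camera_matrix"];k=p["k1"]
    d=np.array([(uv[0]-K[0][2])/K[0][0],(uv[1]-K[1][2])/K[1][1]]);s=d.copy()
    for _ in range(30): s=d/(1+k*(s@s))
    Rm=cv2.Rodrigues(np.array(p["rvec"],float))[0];t=np.array(p["tvec"],float).ravel()
    return -Rm.T@t, Rm.T@np.array([s[0],s[1],1.])
def atz(p,uv,z):
    o,d=ray(p,uv); return o+d*(z-o[2])/d[2]
def proj(p,X):
    Rm=cv2.Rodrigues(np.array(p["rvec"],float))[0];c=Rm@np.array(X,float)+np.array(p["tvec"],float).ravel()
    s=c[:2]/c[2];s=s*(1+p["k1"]*(s@s));K=p["camera_matrix"]
    return np.array([K[0][0]*s[0]+K[0][2],K[1][1]*s[1]+K[1][2]])
E
python3 - <<'E'
from h import *
s=bot.sense();print(s["time_s"],np.round(s["tcp_pos"],3),np.round(s["tool_rot"],3),s["finger_gap"])
for n in("top","scene"):
    p=bot.get_image(n);cv2.imwrite(f"pics/{n}0.png",p["color"]);print(n,np.round(ray(p,(320,240))[0],3))
    for q in("tongs_grip","tongs_jaws","block_centre","wedge_centre","board","tray","plate_centre"):
        for d in bot.find_in(p,q)[:5]:
            uv=d["pixel"][::-1];print(q,round(d["p"],2),np.round(uv),np.round(atz(p,uv,{"t":.015,"b":.03,"w":.034}.get(q[0],.009)),3))
E
```

```text
0.0 [ 0.202 -0.617  0.221] [ 0.988  0.157 -0.    -0.001] 1.002910817648204
top [0.437 0.017 0.918]
tongs_grip 0.79 [479. 260.] [ 0.421 -0.288  0.015]
tongs_jaws 0.79 [476. 263.] [ 0.416 -0.283  0.015]
block_centre 0.87 [263. 224.] [0.493 0.141 0.03 ]
block_centre 0.86 [258. 163.] [0.612 0.151 0.03 ]
block_centre 0.69 [323. 175.] [0.587 0.024 0.03 ]
wedge_centre 0.6 [370. 178.] [ 0.581 -0.069  0.034]
board 0.78 [342. 208.] [ 0.522 -0.014  0.03 ]
board 0.28 [322. 175.] [0.588 0.026 0.03 ]
tray 0.68 [462. 251.] [ 0.439 -0.254  0.015]
plate_centre 0.83 [169. 237.] [0.467 0.335 0.009]
plate_centre 0.51 [457. 260.] [ 0.422 -0.245  0.009]
scene [-0.342  0.414  0.656]
tongs_grip 0.65 [425. 226.] [ 0.455 -0.277  0.015]
tongs_jaws 0.77 [422. 225.] [ 0.464 -0.274  0.015]
block_centre 0.94 [295. 225.] [0.603 0.026 0.03 ]
block_centre 0.7 [246. 239.] [0.605 0.158 0.03 ]
block_centre 0.49 [270. 264.] [0.477 0.146 0.03 ]
block_centre 0.41 [420. 232.] [ 0.423 -0.235  0.03 ]
block_centre 0.35 [412. 236.] [ 0.419 -0.206  0.03 ]
wedge_centre 0.69 [336. 220.] [ 0.569 -0.076  0.034]
board 0.78 [323. 245.] [0.488 0.004 0.03 ]
tray 0.96 [408. 223.] [ 0.492 -0.25   0.015]
plate_centre 0.55 [187. 296.] [0.483 0.337 0.009]
plate_centre 0.54 [335. 218.] [ 0.614 -0.097  0.009]
```

View pics/top0.png

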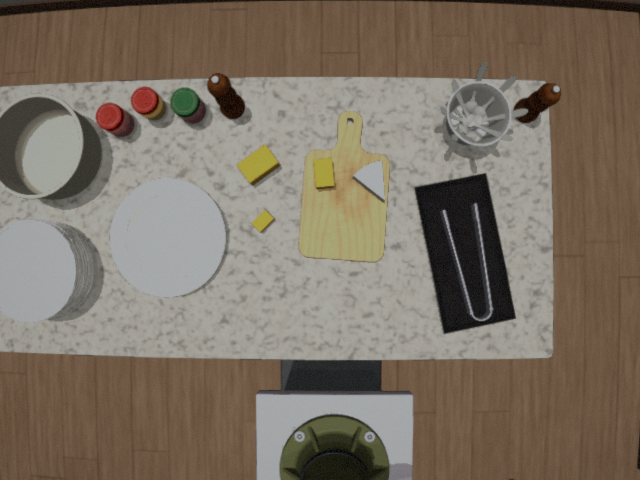

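View pics/scene0.png

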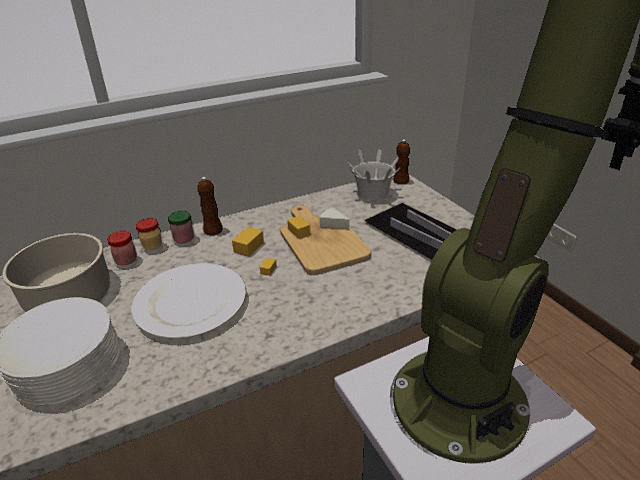

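```bash
cat > fit.py <<'E'
from h import *
from scipy.optimize import minimize
S=4
def box(x0,x1,y0,y1,z0,z1): return np.array([[x,y,z] for x in(x0,x1) for y in(y0,y1) for z in(z0,z1)],float)
def prism(poly,z0,z1): return np.array([[x,y,z] for x,y in poly for z in(z0,z1)],float)
TONGS=[]
for s in(1,-1):
    TONGS+=[prism([(-.105,s*.022),(-.105,s*.018),(.071,s*.033),(.071,s*.029)],0,.024), box(.071,.105,s*.029,s*.034,0,.024)]
    TONGS+=[prism([(-.105,s*.022),(-.105,s*.018),(-.116,s*.012),(-.114,s*.009)],0,.024)]
TONGS+=[box(-.121,-.117,-.012,.012,0,.024)]
BLOCK=[box(-.018,.018,-.0275,.0275,0,.03)]
def render(p,parts,x,y,yaw,z,roi):
    r0,r1,c0,c1=roi; m=np.zeros(((r1-r0)*S,(c1-c0)*S),np.uint8)
    c,s=np.cos(yaw),np.sin(yaw)
    for P in parts:
        W=np.c_[x+c*P[:,0]-s*P[:,1],y+s*P[:,0]+c*P[:,1],z+P[:,2]]
        uv=np.array([proj(p,w) for w in W]); uv=((uv-[c0,r0]+.5)*S-.5)*16
        cv2.fillConvexPoly(m,cv2.convexHull(np.round(uv).astype(np.int32)),255,shift=4)
    return m
def fit(p,parts,mask,roi,x0,z):
    r0,r1,c0,c1=roi
    M=cv2.resize(mask[r0:r1,c0:c1].astype(np.float32),None,fx=S,fy=S,interpolation=cv2.INTER_LINEAR)
    M=cv2.GaussianBlur(M,(0,0),3)
    def f(v):
        m=cv2.GaussianBlur(render(p,parts,v[0],v[1],v[2],z,roi).astype(np.float32)/255,(0,0),3)
        return np.abs(m-M).sum()/M.sum()
    best=None
    for d in(-.05,.05):
        x=np.array([x0[0],x0[1],x0[2]+d])
        r=minimize(f,x,method="Nelder-Mead",options=dict(initial_simplex=np.array([x,x+[.01,0,0],x+[0,.01,0],x+[0,0,.1]]),xatol=1e-4,fatol=1e-4))
        if best is None or r.fun<best.fun: best=r
    return best.x,best.fun,M
E
python3 - <<'E'
from fit import *
p=bot.get_image("top");im=p["color"];hsv=cv2.cvtColor(im,cv2.COLOR_BGR2HSV)
out=[]
# tongs
roi=(190,335,415,515)
g=im.max(2).astype(float)
tm=np.clip((g-40)/80,0,1);inside=np.zeros(tm.shape,np.uint8)
poly=np.array([proj(p,w) for w in []]) if 0 else None
cv2.fillPoly(inside,[np.array([[421,192],[484,181],[509,314],[446,326]])],1);tm=tm*inside
v,e,M=fit(p,TONGS,tm,roi,(.42,-.283,0.15),.003);print("tongs",np.round(v,4),round(e,3))
m=render(p,TONGS,*v,.003,roi);out.append(np.dstack([M*255,m*0,m]).astype(np.uint8))
z={}
for name,uv,roi,zz in(("board",(323,174),(150,198),.018),("mid?",(258,163),(140,190),0),("small",(263,221),(200,240),0)):
    rr=(roi[0],roi[1],int(uv[0]-30),int(uv[0]+30))
    ym=((hsv[...,1]>200)&(abs(hsv[...,0].astype(int)-26)<8)).astype(np.uint8)
    print(name,hsv[uv[1],uv[0]],hsv[uv[1]+20,uv[0]])
    m2=np.zeros_like(ym);m2[rr[0]:rr[1],rr[2]:rr[3]]=ym[rr[0]:rr[1],rr[2]:rr[3]]
    n,l,st,ce=cv2.connectedComponentsWithStats(m2)
    m3=(l==l[uv[1],uv[0]]).astype(float)
    k,cr=cv2.findContours(m3.astype(np.uint8),0,1)
    q=cv2.minAreaRect(max(k,key=len));print(" area",m3.sum(),"rect",q)
    if name=="board":
        v,e,M=fit(p,BLOCK,m3,rr,(.585,.024,0),.018);print("block",np.round(v,4),round(e,3))
        m=render(p,BLOCK,*v,.018,rr);out.append(np.dstack([M*255,m*0,m]).astype(np.uint8))
# wedge, plate
for q in("wedge_centre","plate_centre"):
    for d in bot.regions_of(p,q)[:2]:
        ys,xs=np.nonzero(d["region"]);print(q,round(d["p"],2),xs.min(),xs.max(),ys.min(),ys.max())
        k,_=cv2.findContours(d["region"].astype(np.uint8),0,1);c=max(k,key=len)
        if q[0]=="p": (u,w),r=cv2.minEnclosingCircle(c);print(np.round(atz(p,(u,w),.023),4),r)
        else: print([np.round(atz(p,x[0].astype(float),.05)[:2],3) for x in cv2.approxPolyDP(c,3,True)])
a=out[0];b=out[1];b=cv2.copyMakeBorder(b,0,a.shape[0]-b.shape[0],0,0,0)
cv2.imwrite("pics/fit0.png",cv2.resize(np.hstack([a,b]),None,fx=1,fy=1))
E
```

```text
tongs [ 0.4232 -0.2688  0.2097] 0.788
board [ 28 153 168] [ 24  88 169]
 area 307195.0 rect ((319.5, 239.5), (479.0, 639.0), 90.0)
block [6.155e-01 1.230e-02 1.000e-04] 0.783
mid? [ 27 163 166] [ 21  23 110]
 area 307187.0 rect ((319.5, 239.5), (479.0, 639.0), 90.0)
small [ 27 158 169] [ 18  16 156]
 area 307200.0 rect ((319.5, 239.5), (479.0, 639.0), 90.0)
wedge_centre 0.79 353 384 161 200
[array([ 0.612, -0.077]), array([ 0.598, -0.048]), array([ 0.579, -0.034]), array([ 0.537, -0.092]), array([ 0.608, -0.09 ])]
wedge_centre 0.7 109 226 177 297
[array([0.582, 0.341]), array([0.567, 0.383]), array([0.528, 0.425]), array([0.477, 0.442]), array([0.443, 0.44 ]), array([0.385, 0.412]), array([0.362, 0.38 ]), array([0.351, 0.346]), array([0.352, 0.296]), array([0.373, 0.255]), array([0.406, 0.224]), array([0.448, 0.209]), array([0.487, 0.211]), array([0.527, 0.223]), array([0.56 , 0.259]), array([0.574, 0.285])]
plate_centre 0.9 109 225 178 296
[0.465  0.3335 0.023 ] 60.41756057739258
```

View pics/fit0.png

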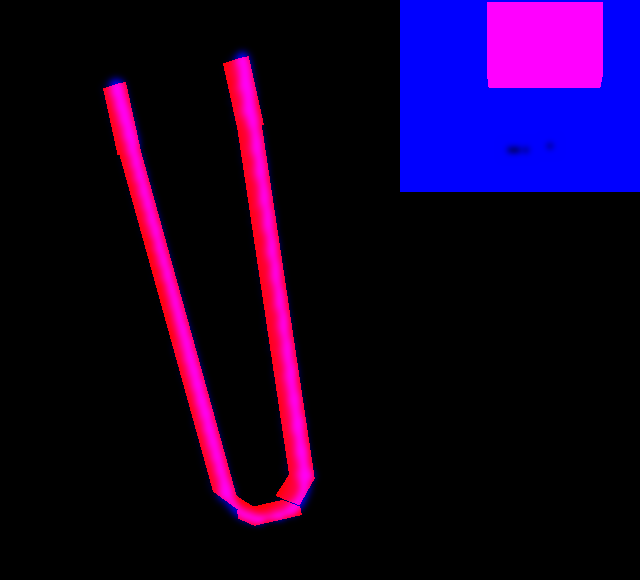

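```bash
python3 - <<'E'
from fit import *
p=bot.get_image("top");im=p["color"];hsv=cv2.cvtColor(im,cv2.COLOR_BGR2HSV)
roi=(190,335,415,515);g=im.max(2).astype(float)
print(g[245,440:500].astype(int))
inside=np.zeros(g.shape,np.uint8);cv2.fillPoly(inside,[np.array([[421,192],[484,181],[509,314],[446,326]])],1)
outs=[]
for lo,hi,z0 in((60,130,.022),(30,60,0)):
    tm=np.clip((g-lo)/(hi-lo),0,1)*inside
    T=[P*[1,1,0]+[0,0,1]*np.where(P[:,2:]>.01,.024,z0) for P in TONGS]
    v,e,M=fit(p,T,tm,roi,(.42,-.275,0.2),.003);print("tongs",z0,np.round(v,4),round(e,3))
    m=render(p,T,*v,.003,roi);outs.append(np.dstack([M*255,m*0,m]).astype(np.uint8)[:,:400])
ym=((hsv[...,1]>122)&(abs(hsv[...,0].astype(int)-27)<5)).astype(np.uint8)
bs=[]
for uv,b in(((323,174),BLOCK),((258,163),None),((263,221),None)):
    n,l,st,ce=cv2.connectedComponentsWithStats(ym);k=l[uv[1],uv[0]];print(st[k],np.round(ce[k],1))
    if b:
        rr=(145,205,290,360);v,e,M=fit(p,b,(l==k).astype(float),rr,(.585,.024,0),.018);print("block",np.round(v,4),round(e,3))
        m=render(p,b,*v,.018,rr);bs.append(np.dstack([M*255,m*0,m]).astype(np.uint8))
b=bs[0];b=cv2.copyMakeBorder(b,0,580-b.shape[0],0,0,0)
cv2.imwrite("pics/fit1.png",cv2.resize(np.hstack(outs+[b]),None,fx=.7,fy=.7,interpolation=3))
E
```

```text
[ 24  32  24  32  30  32  29  29  29  51  51  75 137 150  91  33  23  21
  33  27  26  32  32  29  26  32  34  26  31  33  21  32  26  33  26  25
  34  44  52  54  78 148 153  86  32  25  34  29  24  31  29  29  31  24
  22  26  20  28  16  18]
tongs 0.022 [ 0.4231 -0.2673  0.2067] 0.199
tongs 0 [ 0.4236 -0.2689  0.2062] 0.195
[314 158  21  30 532] [323.7 172.3]
block [ 0.591   0.022  -1.4605] 0.105
[237 145  41  37 795] [257.2 163.3]
[252 210  22  22 234] [262.6 220.6]
```

View pics/fit1.png

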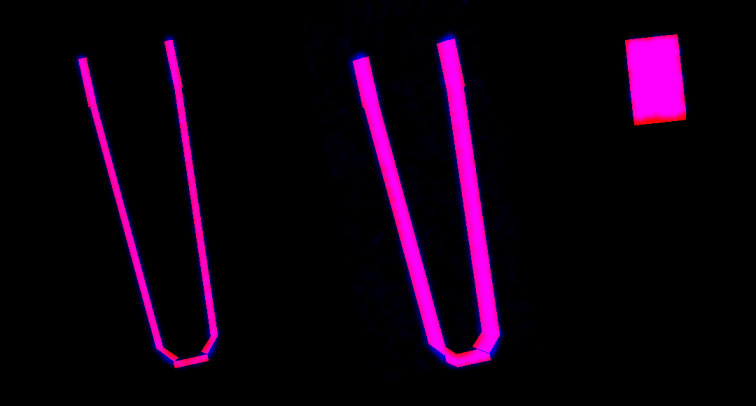

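```bash
cat > go.py <<'E'
import sys
from h import *
def rows(x,y,z,yaw,s=None):
    s=s or bot.sense();T=R.from_quat(s["tool_rot"]);q=np.array(s["tcp_pos"])
    G=R.from_euler("z",yaw)*R.from_euler("x",np.pi)
    d=T.inv().apply(np.array([x,y,z])-q)/.4; r=(T.inv()*G).as_rotvec()/(np.pi/2)
    print("t",round(s["time_s"],2),"tcp",np.round(q,4),"gap_mm",round(s["finger_gap"]*87,1),"gf",np.round(s["gripper_force"],1),"F",np.round(s["contact_force"],1))
    print("tool x yaw",round(np.arctan2(*T.apply([1,0,0])[1::-1]),4),"row",np.round(np.r_[d,r],4))
if __name__=="__main__": rows(*map(float,sys.argv[1:5]))
E
python3 go.py .4235 -.268 .12 .207
```

```text
t 1.0 tcp [ 0.2018 -0.6179  0.2226] gap_mm 87.1 gf 0.0 F [ 0.5 -0.3  0.2]
tool x yaw 0.3158 row [ 7.985e-01 -6.593e-01  2.563e-01  0.000e+00  1.000e-04  6.930e-02]
```

```bash
python3 -m pendant '[[[0.8,-0.66,0.256,0,0,0.07],[0.8,-0.66,0.256,0,0,0.07],[0.8,-0.66,0.256,0,0,0.07],[0.8,-0.66,0.256,0,0,0.07],[0.8,-0.66,0.256,0,0,0.07]]]' 0.12 10; python3 go.py .4235 -.268 .12 .207
```

```text
time_s: 1.42
tcp_pos: [0.3109, -0.4454, 0.1724]
tool_rot: [0.995, 0.103, 0.0, 0.0]
contact_force: [1.7, -0.5, 0.2]
finger_gap: 0.885
gripper_force: 0.0
t 1.42 tcp [ 0.3109 -0.4454  0.1724] gap_mm 77.0 gf 0.0 F [ 1.7 -0.5  0.2]
tool x yaw 0.2056 row [ 3.660e-01 -3.768e-01  1.307e-01  5.000e-04 -1.000e-04 -9.000e-04]
```

```bash
python3 -m pendant '[[[0.36,-0.377,0.13,0,0,0],[0.36,-0.377,0.13,0,0,0],[0.36,-0.377,0.13,0,0,0],[0.36,-0.377,0.13,0,0,0],[0.36,-0.377,0.13,0,0,0]]]'; python3 -m pendant '[[[0,0,0,0,0,0],[0,0,0,0,0,0]]]' >/dev/null;  python3 go.py .4235 -.268 .05 .207
python3 - <<'E'
from h import *
for n in("scene","top"):
    p=bot.get_image(n);cv2.imwrite(f"pics/{n}1.png",p["color"])
    if n=="scene":
        c=p["color"][150:330,340:540];cv2.imwrite("pics/s1c.png",cv2.resize(c,None,fx=3,fy=3))
E
```

```text
time_s: 1.83
tcp_pos: [0.4177, -0.2738, 0.1222]
tool_rot: [0.995, 0.103, 0.0, 0.001]
contact_force: [0.8, -0.9, 0.7]
finger_gap: 0.878
gripper_force: 0.0
t 2.0 tcp [ 0.4181 -0.2727  0.1219] gap_mm 76.3 gf 0.0 F [ 0.  -0.6  0.2]
tool x yaw 0.212 row [ 0.0157 -0.0086  0.1798 -0.0004  0.0002  0.0032]
```

View pics/s1c.png

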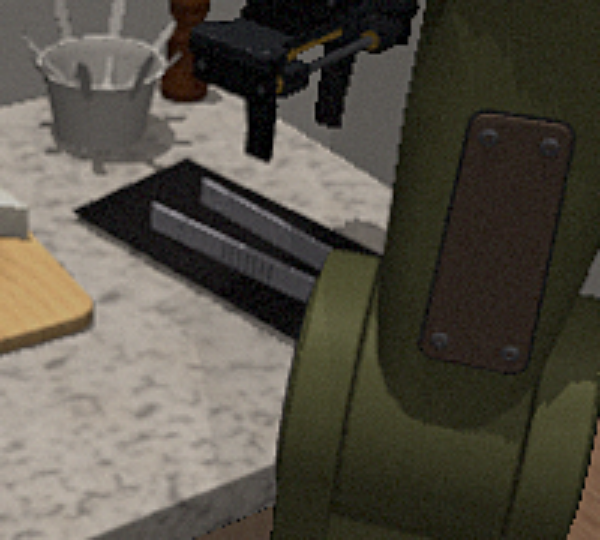

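```bash
python3 -m pendant '[[[0.016,-0.009,0.18,0,0,0],[0.016,-0.009,0.18,0,0,0],[0.016,-0.009,0.18,0,0,0],[0.016,-0.009,0.18,0,0,0]]]'; python3 go.py .4235 -.268 .0065 .207
python3 - <<'E'
from h import *
p=bot.get_image("scene")
v=(.4235,-.268,.207);c,s=np.cos(v[2]),np.sin(v[2])
for l in((.105,.034,.024),(.105,-.034,.024),(0,.0285,.012),(.105,.034,0)):
    W=[v[0]+c*l[0]-s*l[1],v[1]+s*l[0]+c*l[1],.003+l[2]];u=proj(p,W);print(l,np.round(u,1),"crop",np.round((u-[340,150]+.5)*3))
E
```

```text
time_s: 2.43
tcp_pos: [0.4207, -0.2714, 0.0495]
tool_rot: [0.995, 0.102, -0.001, -0.001]
contact_force: [0.1, -0.2, -0.3]
finger_gap: 0.879
gripper_force: 0.0
t 2.43 tcp [ 0.4207 -0.2714  0.0495] gap_mm 76.5 gf 0.0 F [ 0.1 -0.2 -0.3]
tool x yaw 0.2035 row [ 0.0088 -0.0066  0.1074 -0.0014  0.0016 -0.0022]
(0.105, 0.034, 0.024) [390.8 217.6] crop [154. 204.]
(0.105, -0.034, 0.024) [408.3 209.1] crop [206. 179.]
(0, 0.0285, 0.012) [422.4 237. ] crop [249. 263.]
(0.105, 0.034, 0) [390.3 225.3] crop [152. 227.]
```

```bash
python3 -m pendant '[[[0.005,-0.004,0.06,0,0,0],[0.009,-0.007,0.1,0,0,0],[0.009,-0.007,0.107,0,0,0],[0.009,-0.007,0.107,0,0,0]]]'; python3 go.py .4235 -.268 .0065 .207
```

```text
time_s: 2.82
tcp_pos: [0.4257, -0.2682, 0.0085]
tool_rot: [0.995, 0.102, 0.0, 0.001]
contact_force: [-0.1, -0.5, 0.1]
finger_gap: 0.88
gripper_force: 0.0
t 2.82 tcp [ 0.4257 -0.2682  0.0085] gap_mm 76.6 gf 0.0 F [-0.1 -0.5  0.1]
tool x yaw 0.2049 row [-0.0053 -0.0016  0.0051  0.0007 -0.0003 -0.0014]
```

```bash
python3 -m pendant '[[[0,0,0,0,0,0],[0,0,0,0,0,0],[0,0,0,0,0,0],[0,0,0,0,0,0],[0,0,0,0,0,0]]]' 0.4 25; python3 go.py .4235 -.268 .0865 .207
```

```text
time_s: 3.23
tcp_pos: [0.4262, -0.2676, 0.0084]
tool_rot: [0.995, 0.103, 0.001, 0.001]
contact_force: [-0.7, 0.1, 3.9]
finger_gap: 0.628
gripper_force: 7.2
t 3.23 tcp [ 0.4262 -0.2676  0.0084] gap_mm 54.6 gf 7.2 F [-0.7  0.1  3.9]
tool x yaw 0.2058 row [-6.500e-03 -1.000e-04 -1.952e-01  9.000e-04 -7.000e-04 -7.000e-04]
```

```bash
python3 -m pendant '[[[0,0,0,0,0,0],[0,0,0,0,0,0],[0,0,0,0,0,0]]]' 0.42; python3 -m pendant '[[[0,0,-0.05,0,0,0],[0,0,-0.1,0,0,0],[0,0,-0.15,0,0,0],[0,0,-0.2,0,0,0],[0,0,-0.2,0,0,0]]]'; python3 -m pendant '[[[0,0,0,0,0,0],[0,0,0,0,0,0],[0,0,0,0,0,0]]]'|tail -3;  python3 go.py .5035 .0123 .12 .11
python3 - <<'E'
from h import *
for n in("scene","top"):
    p=bot.get_image(n)
    c=p["color"][150:330,330:530] if n=="scene" else p["color"][150:330,390:590];cv2.imwrite(f"pics/{n}2.png",cv2.resize(c,None,fx=2,fy=2))
a=[cv2.imread(f"pics/{n}2.png") for n in("scene","top")];cv2.imwrite("pics/c2.png",np.hstack(a))
E
```

```text
time_s: 3.48
tcp_pos: [0.4264, -0.2676, 0.0085]
tool_rot: [0.995, 0.103, 0.001, 0.001]
contact_force: [0.4, -0.0, 6.0]
finger_gap: 0.589
gripper_force: 7.9
time_s: 3.9
tcp_pos: [0.4277, -0.2685, 0.091]
tool_rot: [0.995, 0.103, 0.002, 0.002]
contact_force: [1.2, -0.9, -0.5]
finger_gap: 0.581
gripper_force: 6.2
contact_force: [1.1, 0.5, -1.0]
finger_gap: 0.58
gripper_force: 6.2
t 4.15 tcp [ 0.4243 -0.2665  0.0858] gap_mm 50.5 gf 6.2 F [ 1.1  0.5 -1. ]
tool x yaw 0.2059 row [ 0.3361 -0.642  -0.0849 -0.0012  0.0014  0.061 ]
```

View pics/c2.png

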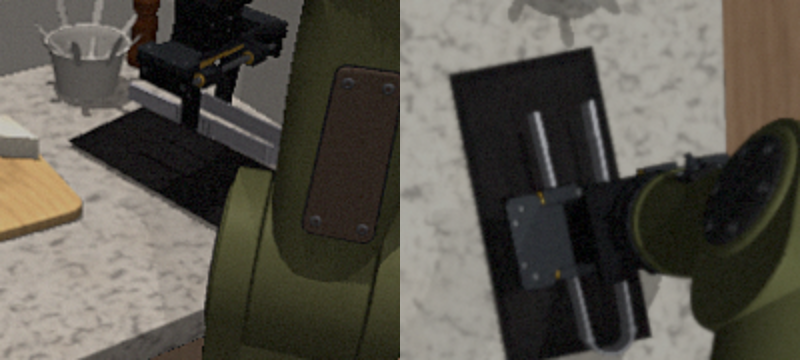

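```bash
python3 -m pendant '[[[0.05,-0.1,-0.085,0,0,0.01],[0.1,-0.19,-0.085,0,0,0.02],[0.15,-0.29,-0.085,0,0,0.03],[0.2,-0.38,-0.085,0,0,0.04],[0.25,-0.46,-0.085,0,0,0.061]]]' 0.395; python3 go.py .5061 .0126 .12 .11
```

```text
time_s: 4.67
tcp_pos: [0.4821, -0.0744, 0.1211]
tool_rot: [0.999, 0.054, -0.0, 0.0]
contact_force: [0.3, -0.5, -1.7]
finger_gap: 0.609
gripper_force: 6.0
t 4.67 tcp [ 0.4821 -0.0744  0.1211] gap_mm 53.0 gf 6.0 F [ 0.3 -0.5 -1.7]
tool x yaw 0.1086 row [ 8.330e-02 -2.098e-01  2.700e-03  2.000e-04  3.000e-04 -9.000e-04]
```

```bash
python3 -m pendant '[[[0.03,-0.08,0,0,0,0],[0.06,-0.15,0,0,0,0],[0.08,-0.208,0,0,0,0],[0.08,-0.208,0,0,0,0],[0.08,-0.208,0,0,0,0]]]'|head -2;python3 -m pendant '[[[0,0,0,0,0,0],[0,0,0,0,0,0],[0,0,0,0,0,0]]]'|tail -2;  python3 go.py .5061 .0126 .07 .11
python3 - <<'E'
from h import *
c=[]
for n in("scene","top"):
    p=bot.get_image(n);s=bot.sense();T=R.from_quat(s["tool_rot"])
    r,cc=((150,200) if n=="scene" else (120,250));k=3
    im=cv2.resize(p["color"][r:r+130,cc:cc+130],None,fx=k,fy=k,interpolation=cv2.INTER_CUBIC)
    def pt(W,col):
        u=(proj(p,W)-[cc,r]+.5)*k;cv2.circle(im,tuple(np.round(u).astype(int)),2,col,-1)
    d=(58-1.85*4)/2000
    for x in(.071,.105):
        for y in(-d-.005,d+.005):
            for z in(0,.024):  # tool: x fwd, y flipped, z down; underside 5.5mm below tcp
                pt(np.array(s["tcp_pos"])+T.apply([x-.0026,y,.0055-z]),(0,0,255) if z else (255,0,0))
    yaw=-1.4605;C,S=np.cos(yaw),np.sin(yaw)
    for x in(-.018,.018):
        for y in(-.0275,.0275):
            for z in(.018,.048): pt([.591+C*x-S*y,.022+S*x+C*y,z],(0,255,0))
    c.append(im)
cv2.imwrite("pics/c3.png",np.hstack(c))
E
```

```text
time_s: 5.08
tcp_pos: [0.5047, 0.0118, 0.1207]
finger_gap: 0.608
gripper_force: 5.9
t 5.33 tcp [0.5047 0.0084 0.1211] gap_mm 52.9 gf 5.9 F [ 0.3 -0.6 -1.2]
tool x yaw 0.1076 row [ 0.0046 -0.0101  0.1276  0.0003  0.0004 -0.0016]
```

View pics/c3.png

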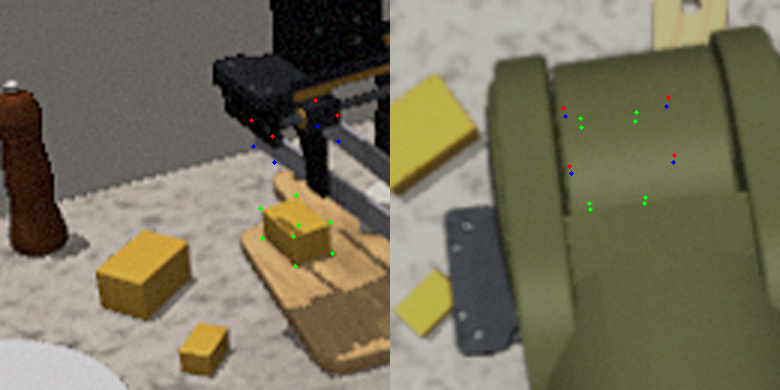

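```bash
python3 - <<'E'
from h import *
c=[]
p=bot.get_image("scene");s=bot.sense();T=R.from_quat(s["tool_rot"])
r,cc,k=170,270,7
for a in(0,1):
    im=cv2.resize(p["color"][r:r+75,cc:cc+56],None,fx=k,fy=k,interpolation=cv2.INTER_CUBIC)
    im=np.clip(im.astype(float)*1.8,0,255).astype(np.uint8)
    def pt(W,col):
        u=(proj(p,W)-[cc,r]+.5)*k;cv2.circle(im,tuple(np.round(u).astype(int)),3,col,-1)
    d=(58-1.85*4)/2000
    if a:
        for x in(.071,.105):
          for y in(-d-.005,d+.005):
            for z in(0,.024): pt(np.array(s["tcp_pos"])+T.apply([x-.0026,y,.0055-z]),(0,0,255) if z else (255,0,0))
    c.append(im)
cv2.imwrite("pics/c4.png",np.hstack(c))
E
```

```text
(no output)
```

View pics/c4.png

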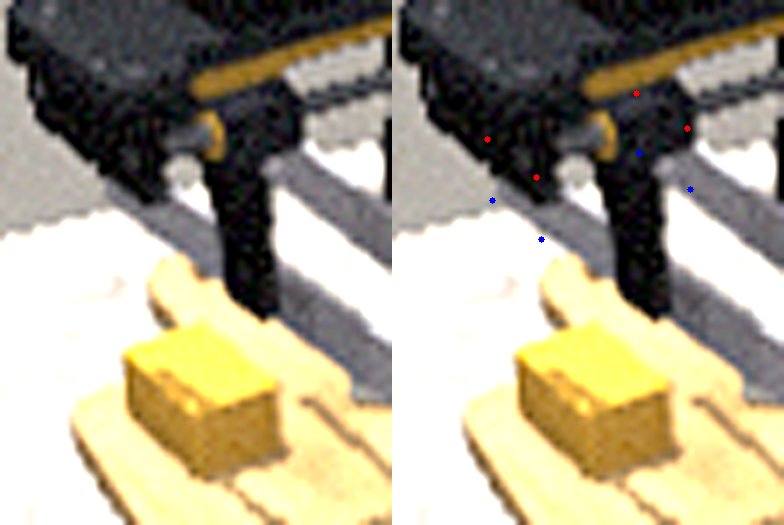

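```bash
python3 -m pendant '[[[0.003,-0.006,0.08,0,0,0],[0.005,-0.01,0.12,0,0,0],[0.005,-0.01,0.128,0,0,0],[0.005,-0.01,0.128,0,0,0],[0.005,-0.01,0.128,0,0,0]]]'>/dev/null;python3 -m pendant '[[[0,0,0,0,0,0],[0,0,0,0,0,0]]]'|tail -3;  python3 go.py .5061 .0126 .0265 .11
```

```text
contact_force: [-0.1, 0.2, -0.6]
finger_gap: 0.604
gripper_force: 5.9
t 6.07 tcp [0.5076 0.014  0.0715] gap_mm 52.6 gf 5.9 F [-0.1  0.2 -0.6]
tool x yaw 0.1097 row [-0.0044  0.0029  0.1124  0.0005 -0.0015 -0.0002]
```

```bash
python3 -m pendant '[[[-0.002,0.002,0.03,0,0,0],[-0.002,0.002,0.06,0,0,0],[-0.002,0.002,0.08,0,0,0],[-0.002,0.002,0.08,0,0,0]]]'|tail -3;  python3 go.py .5061 .0126 .0265 .11
```

```text
contact_force: [-0.0, 0.3, -1.5]
finger_gap: 0.608
gripper_force: 5.9
t 6.4 tcp [0.5036 0.0131 0.0355] gap_mm 52.9 gf 5.9 F [-0.   0.3 -1.5]
tool x yaw 0.11 row [ 0.0062  0.002   0.0224 -0.0006  0.003   0.    ]
```

```bash
python3 -m pendant '[[[0,0,0.02,0,0,0],[0,0,0.032,0,0,0],[0,0,0.032,0,0,0],[0,0,0.032,0,0,0]]]'|tail -3;  python3 go.py .5061 .0126 .0265 .11
```

```text
contact_force: [-0.5, 0.8, -1.1]
finger_gap: 0.607
gripper_force: 5.9
t 6.73 tcp [0.5057 0.0134 0.025 ] gap_mm 52.8 gf 5.9 F [-0.5  0.8 -1.1]
tool x yaw 0.1102 row [ 0.0009  0.0021 -0.0037 -0.0002  0.0004  0.0001]
```

```bash
python3 -m pendant '[[[0,0,0,0,0,0],[0,0,0,0,0,0],[0,0,0,0,0,0],[0,0,0,0,0,0],[0,0,0,0,0,0]]]' 0.5 30|tail -3;python3 -m pendant '[[[0,0,0,0,0,0],[0,0,0,0,0,0],[0,0,0,0,0,0],[0,0,0,0,0,0],[0,0,0,0,0,0]]]' 0.6 30|tail -3;  python3 go.py .5061 .0126 .0865 .11
```

```text
contact_force: [0.2, -0.1, -0.4]
finger_gap: 0.514
gripper_force: 30.0
contact_force: [-0.2, -0.2, 0.5]
finger_gap: 0.517
gripper_force: 30.0
t 7.57 tcp [0.5062 0.0133 0.0256] gap_mm 44.9 gf 30.0 F [-0.2 -0.2  0.5]
tool x yaw 0.11 row [-2.000e-04  1.600e-03 -1.523e-01  1.000e-04 -4.000e-04  0.000e+00]
```

```bash
python3 -m pendant '[[[0,0,-0.03,0,0,0],[0,0,-0.08,0,0,0],[0,0,-0.13,0,0,0],[0,0,-0.18,0,0,0],[0,0,-0.22,0,0,0]]]'|tail -3;python3 -m pendant '[[[0,0,-0.04,0,0,0],[0,0,-0.06,0,0,0],[0,0,-0.06,0,0,0],[0,0,-0.06,0,0,0]]]'|tail -3; python3 - <<'E'
from h import *
c=[]
for n in("scene","top"):
    p=bot.get_image(n)
    r,cc=((130,210) if n=="scene" else (100,240))
    c.append(cv2.resize(p["color"][r:r+130,cc:cc+130],None,fx=3,fy=3,interpolation=cv2.INTER_CUBIC))
cv2.imwrite("pics/c5.png",np.clip(np.hstack(c)*1.3,0,255))
E
python3 go.py .4 .27 .14 .62
```

```text
contact_force: [0.1, -0.1, -1.9]
finger_gap: 0.516
gripper_force: 30.0
contact_force: [-0.6, 0.1, -2.4]
finger_gap: 0.514
gripper_force: 30.0
t 8.42 tcp [0.5049 0.0132 0.1363] gap_mm 44.8 gf 30.0 F [-0.1  0.1 -1.8]
tool x yaw 0.11 row [-1.901e-01 -6.670e-01 -8.700e-03 -5.000e-04  1.300e-03 -3.246e-01][ WARN:0@1.299] global loadsave.cpp:1063 imwrite_ Unsupported depth image for selected encoder is fallbacked to CV_8U.
```

View pics/c5.png

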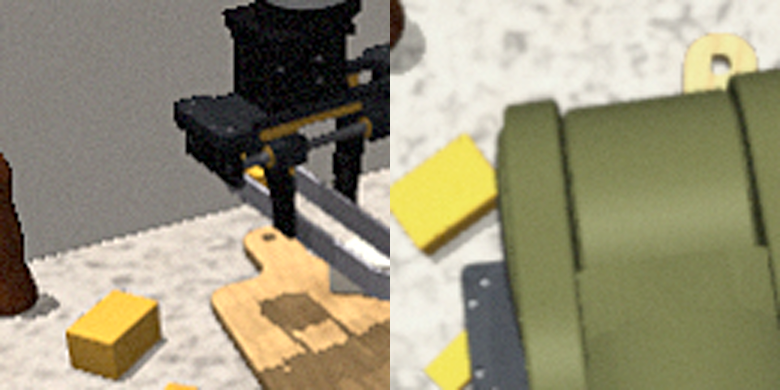

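```bash
python3 go.py .3955 .284 .12 .62; python3 -m pendant '[[[-0.02,-0.05,0,0,0,-0.03],[-0.04,-0.11,0,0,0,-0.06],[-0.06,-0.18,0,0,0,-0.09],[-0.08,-0.25,0,0,0,-0.12],[-0.1,-0.32,0,0,0,-0.16]]]'|tail -3;python3 go.py .3955 .284 .12 .62
```

```text
t 8.42 tcp [0.5049 0.0132 0.1363] gap_mm 44.8 gf 30.0 F [-0.1  0.1 -1.8]
tool x yaw 0.11 row [-1.973e-01 -7.030e-01  4.130e-02 -5.000e-04  1.300e-03 -3.246e-01]
contact_force: [0.8, 0.4, -0.7]
finger_gap: 0.516
gripper_force: 30.0
t 8.83 tcp [0.4497 0.1388 0.1366] gap_mm 44.9 gf 30.0 F [ 0.8  0.4 -0.7]
tool x yaw 0.3667 row [ 0.0037 -0.3875  0.0417 -0.0005  0.0009 -0.1613]
```

```bash
python3 -m pendant '[[[0,-0.09,0.01,0,0,-0.04],[0,-0.18,0.02,0,0,-0.08],[0,-0.26,0.03,0,0,-0.11],[0.002,-0.33,0.04,0,0,-0.14],[0.003,-0.385,0.041,0,0,-0.16]]]'|tail -3;python3 -m pendant '[[[0,0,0,0,0,0],[0,0,0,0,0,0],[0,0,0,0,0,0],[0,0,0,0,0,0],[0,0,0,0,0,0]]]'|tail -3;python3 go.py .3955 .284 .12 .62
python3 - <<'E'
from h import *
c=[]
for n in("scene","top"):
    p=bot.get_image(n);s=bot.sense();T=R.from_quat(s["tool_rot"])
    B=np.array(s["tcp_pos"])+T.apply([.0854,0,-.0075]);print(np.round(B,3),proj(p,B))
    c.append(cv2.resize(p["color"][100:360,80:340],None,fx=1.5,fy=1.5))
cv2.imwrite("pics/c6.png",np.hstack(c))
E
```

```text
contact_force: [0.7, -0.4, -0.7]
finger_gap: 0.513
gripper_force: 30.0
contact_force: [0.9, -0.5, -0.7]
finger_gap: 0.515
gripper_force: 30.0
t 9.67 tcp [0.399  0.2795 0.1208] gap_mm 44.8 gf 30.0 F [ 0.9 -0.5 -0.7]
tool x yaw 0.6109 row [-0.0007 -0.0142  0.002   0.0004  0.0003 -0.0058]
[0.469 0.329 0.128] [182.34021127 253.28600551]
[0.469 0.329 0.128] [149.64396405 233.34629791]
```

View pics/c6.png

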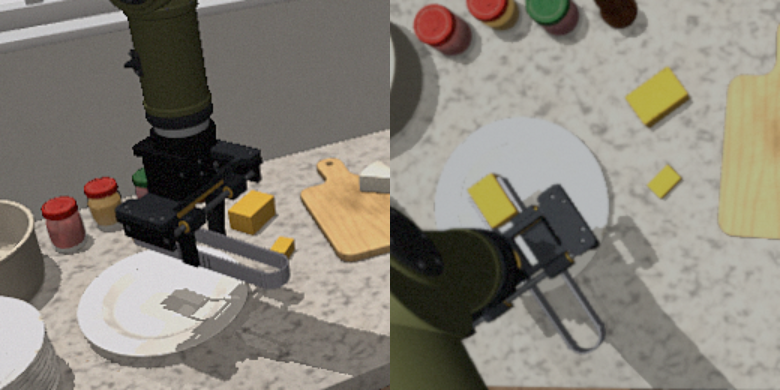

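The block is gripped in the jaws at about (0.469, 0.329, 0.128), which is over the plate's middle, and the arm is at rest.

```bash
python3 -c "
from cell import bot
print(bot.finish_job())"
```

```text
the job is handed in; nothing more can be done
None
```

I handed the job in at about 10 s of robot time with the cheese block gripped in the tongs, held still within about 10 mm of the plate's centre and roughly 12 cm above its surface; the hand-in returned no verdict.

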